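Build the display column at the clay workshop

ROBOT

A 6-joint arm with a two-finger parallel gripper is mounted at the origin on the work surface. World frame = base frame: x ahead of the robot, y to its left, z up, the work surface at z = 0. Lengths are in m, angles in degrees, forces in N, time in s.
With the tool pointing down it reaches from about 0.4 to 0.825 m from the base axis. Payload 7 kg.
Tool frame: the origin (TCP) lies on the centre line of the jaws, within the pads' length; the fingertips stand 19 mm ahead of it and the grasp point (between the pads) is the TCP (r.tips_ahead is the distance from the TCP to the fingertips, in m); z points along the fingers, y is the line along which they close (so a half turn about z gives the same grasp; the last joint's range is limited). The gripper opens to 88 mm and grips with 3 to 60 N. Pads are 19 mm wide; open, the fingers measure 130 mm over their backs; the gripper's body (78 mm by 193 mm) begins 47 mm behind the grasp point.
Start: joints at [84.46, 20.546, 0.682, 0, -70.136, -16.507], TCP at [0.253, 0.626, 0.246] pointing down, gripper open.
Joint ranges: [-176.03, 176.03], [-82.01, 121.73], [-58.28, 71.71], [-173.87, 95.51], [-174.79, -0.11], [-173.66, 173.66]. Speed limits (degrees/s): [136.94, 136.94, 172.46, 180, 180, 180].

INTERFACE

Orientations are given as [roll, pitch, yaw] about the fixed x, y, z axes, in that order (R = Rz(yaw) Ry(pitch) Rx(roll)).
In Python, from plant import r, viewer, close_job gives the robot as it stands. The module is installed in compiled form; this text tells all that it offers.
- The arm moves only by the tool arm_command, never from a script. Its arguments are lists of equal length, an entry for each row: "travel": the shift along the world's x, y, z scaled (see below), a list of three; "delta_rot": the turn, a rotation vector about the world's x, y, z scaled (see below), a list of three. In form: {"travel": [[dx, dy, dz], ...], "delta_rot": [[rx, ry, rz], ...]}. A call has 1 to 20 rows; each row is the pose to reach, as a shift and turn from the pose commanded when the call began; what a row does not reach only later rows make up. The controller multiplies each number of a shift by 0.5 m and each number of a turn by 90 degrees. A row lasts 1/8 s, in which the tool goes at most 62.5 mm and 10.7 degrees, less where a joint would pass 70% of its speed; a pose out of reach is approached as far as the arm can. A call with a number of a shift or a turn outside -1 to 1 is refused whole. A call with a gripper value outside its range is refused whole. "grip" is the opening, from 0 (shut) to 1 (fully open), set as the call begins (left out, the last holds). The fingers move at their own pace and stop on an object; "newtons" is the grip in N (left out, the last holds). Time passes only in rows, so rows that repeat a pose let the fingers close. It gives the time, the measured TCP pose, the force, the opening and the grip force at its end, in the units of the state.
- r.get_state(): the state, without advancing time (a new reading comes with each control period).
- viewer.capture(name): name is "scene" or "top"; returns a dict with "img" (480x640x3 uint8, red, green, blue), "camera_matrix" (3x3 intrinsics, pixels), "R" (3x3) and "t" (3): a world point X has camera coordinates R X + t. Camera axes: x right, y down, z forward; pixel columns grow to the right and rows downward; lengths in m; the calibration is good to about 2 mm. A picture is of the moment at which its call begins. There is no depth.
- close_job(): hands the job in; it is judged then, once.
The state is a dict: "time_s": time; "joints": joint angles; "qd": joint speeds; "joint_torque": joint torques, N m; "tcp_pos": TCP position; "eef_rot": TCP orientation; "contact_force": force on the tool from outside, world axes, zero at the start; "moment": the same for the moment, N m; "gripper_width": finger opening in m; "gripper_force": force on a finger pad.
Only numpy, scipy, OpenCV 4.12 (cv2) and the standard library are available. Lean on these libraries where they do the work, as an engineer would, in place of code of your own. Each camera call takes 0.05 s, during which the arm holds its last target. There are 200 camera calls.

TASK

Build the display column on the little metal flight case: set the longer white clay box centred and square on the case, then the shorter clay box centred and square on the longer one, their long sides all running the same way. Then take the wooden plaque off the sloping easel and stand it upright on its bottom edge on the middle of the short box, along the box's length. Do not push the case along, and leave the other things on the table where they are.

Things in the scene. Friction and masses are not known exactly. Their poses are not given: they have to be found in the camera images.
- flight_case: closed aluminium flight case with dark edging, a loose heavy box (2 kg) flat on the table: 115 (x) by 180 (y) by 55 mm high (z), flat top. Origin: centre of its underside; y runs along its length, z up.
- long_box: the longer of two closed white clip-lid clay boxes, grey lid, flat on the table: 62 (x) by 150 (y) by 46 mm high (z), flat top, about 0.45 kg. Origin: centre of its underside; y runs along its length, z up.
- short_box: the shorter of the two closed white clip-lid clay boxes, grey lid, flat on the table: 54 (x) by 115 (y) by 42 mm high (z), flat top, about 0.3 kg. Origin: centre of its underside; y runs along its length, z up.
- plaque: flat wooden display plaque with a round bear's head low on its front face: 18 mm thick (x), 110 wide (y), 100 tall (z), about 0.15 kg. It leans on the easel, its top tipped 0.35 rad from the vertical towards the plaque's back (-x). Origin: centre of its bottom edge face (18 by 110 mm); x is the normal of the front face, z runs from the bottom edge to the top edge.
- easel: fixed black sloping easel under the plaque: base 105 (x) by 126 (y) mm; back rest 120 wide, 8 thick, leaning 0.35 rad from the vertical towards -x, behind the lowest 54 mm of the plaque (its upper 46 mm stand free on both faces); the front lip rises 10 mm, 4 mm clear of the plaque's front. Origin: centre of the base's underside; x to the front, z up.
- clay_bear: bystander: white and black clay bear on a round green disc, 90 mm across, 73 mm high. Origin: centre of its underside.
- jar: bystander: clear jar with a grey cap, 64 mm across, 85 mm high. Origin: centre of its underside.
- tray: bystander: open white tray with three compartments, 80 by 150 by 24 mm high. Origin: centre of its underside.
- spatula: bystander: modelling spatula with a green handle, 170 mm long, lying on the table near the robot. Origin: under its middle.
Things that resemble listed ones, but are neither listed nor needed, are in the scene too. Leave any black look-alike of the short_box alone. Of the things shaped like the plaque, the wooden one is meant.

How it is judged:
By the outcome, as a careful person would: the job done as asked, in the order asked, and still so for the second after the job is handed in, with the robot touching nothing.
It also fails if it takes over 72 s, if anything falls off the work surface, if the arm or the gripper's body presses on something with over 40 N, if the wrist force passes 120 N, or if a joint passes its speed limit or range.

## Working session

There is one attempt and no reset: what is moved stays moved. The work goes in short steps, Python scripts to look and compute and a tool call to move; the robot and the scene stay as the last step left them, time stands still between calls to the robot, and variables do not carry over. Pictures are saved under pics/ and viewed, at most 10 in all, crops included, and the job is handed in when it is done.

Besides the shell and the picture viewer there is one more tool, called as name(argument=value, ...), one argument or row to a line, values as JSON. arm_command: Moves the arm, as the interface text tells. Shifts and turns lie within -1 to 1; 1 stands for 0.5 m of shift or 90 degrees of turn. Its arguments: {"type":"object","properties":{"travel":{"type":"array"},"delta_rot":{"type":"array"},"grip":{"type":"number"},"newtons":{"type":"number"}},"required":["travel","delta_rot"]}

```bash
mkdir -p pics
python3 - <<'E'
from plant import r, viewer
import cv2,pickle
for n in("scene","top"):
    c=viewer.capture(n); cv2.imwrite(f"pics/{n}0.png",c["img"][:,:,::-1]); pickle.dump(c,open(f"{n}0.pkl","wb"))
    print(n,c["camera_matrix"].tolist(),c["R"].round(4).tolist(),c["t"].tolist())
s=r.get_state();print(s["time_s"],s["tcp_pos"],s["eef_rot"],s["gripper_width"],r.tips_ahead)
E
```

```text
scene [[505.9629444824332, 0.0, 331.31381925427746], [0.0, 505.9629444824332, 236.49993675173923], [0.0, 0.0, 1.0]] [[0.7967, 0.6043, 0.001], [0.4781, -0.6293, -0.6127], [-0.3696, 0.4886, -0.7903]] [-0.5235110552063832, -0.2144857206015616, 1.5333137055341075]
top [[581.323274243289, 0.0, 315.4621224605753], [0.0, 581.323274243289, 240.08876069187247], [0.0, 0.0, 1.0]] [[-0.0217, -0.9998, 0.0034], [-0.9954, 0.0213, -0.0936], [0.0935, -0.0054, -0.9956]] [0.08177723883448144, 0.6008268192525046, 1.4309228429254397]
0.1 [0.25322478 0.62527334 0.24470676] [ 1.79914981e+02 -7.15477708e-03 -2.20523317e+01] 0.08764307832372274 0.019
```

View pics/scene0.png

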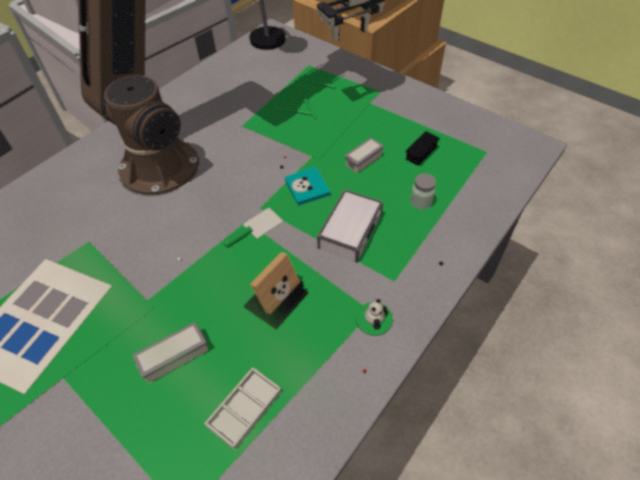

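View pics/top0.png

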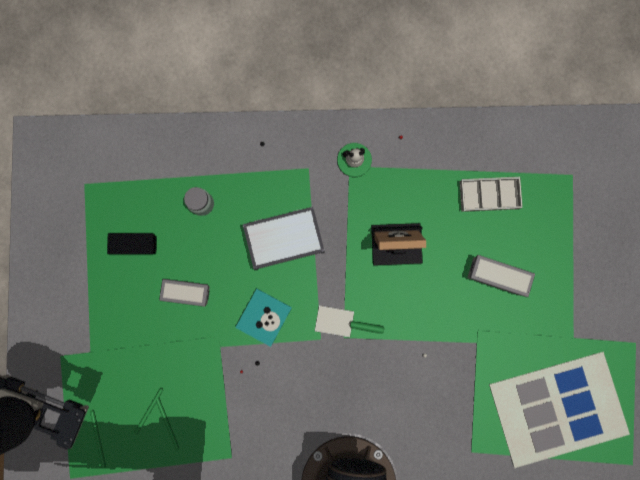

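The scene view shows the case at (350,223), long box at (171,350), short box at (364,154), and the plaque on its easel at (277,285). In the top view they are at (283,238), (503,276), (185,292) and (400,241). The black look-alike is at (131,243) and the teal plaque at (264,317).

```bash
cat > h.py <<'E'
import numpy as np,cv2,pickle
def load(n): return pickle.load(open(n+".pkl","rb"))
def ray(c,uv):
    d=np.linalg.inv(c["camera_matrix"])@np.array([uv[0],uv[1],1.]); R=np.array(c["R"]);t=np.array(c["t"])
    return -R.T@t, R.T@d
def onplane(c,uv,z):
    o,d=ray(c,uv); return o+d*(z-o[2])/d[2]
def tri(c1,u1,c2,u2):
    o1,d1=ray(c1,u1);o2,d2=ray(c2,u2)
    s=np.linalg.lstsq(np.c_[d1,-d2],o2-o1,rcond=None)[0]
    a,b=o1+s[0]*d1,o2+s[1]*d2
    return (a+b)/2,np.linalg.norm(a-b)
def proj(c,X):
    p=np.array(c["camera_matrix"])@(np.array(c["R"])@X+np.array(c["t"]));return p[:2]/p[2]
def light(c,box,vmin,smax=70):
    x0,y0,x1,y1=box
    hsv=cv2.cvtColor(c["img"][y0:y1,x0:x1],cv2.COLOR_RGB2HSV)
    m=((hsv[...,2]>vmin)&(hsv[...,1]<smax)).astype(np.uint8)
    cs,_=cv2.findContours(m,cv2.RETR_EXTERNAL,cv2.CHAIN_APPROX_NONE)
    k=max(cs,key=cv2.contourArea)
    return k.reshape(-1,2)+[x0,y0]
def rect(c,k,z):
    P=np.array([onplane(c,p,z)[:2] for p in k])
    (cx,cy),(w,h),a=cv2.minAreaRect((P*1000).astype(np.float32))
    if w>h: a+=90;w,h=h,w     # a: then direction of long side = a+90 ; short side along a
    a=(a+90)%180-90
    return [round(float(v),1) for v in(cx,cy,w,h,a)]
E
python3 - <<'E'
from h import *
S,T=load("scene0"),load("top0")
B={"case":((310,185,392,262),(238,205,328,272)),"long":((128,318,215,385),(464,250,540,300)),"short":((340,135,388,175),(155,275,213,310))}
for n,(bs,bt) in B.items():
    for v in(120,140,160):
        ks,kt=light(S,bs,v),light(T,bt,v)
        cs,ct=[np.mean(cv2.boxPoints(cv2.minAreaRect(k.astype(np.float32))),0) for k in(ks,kt)]
        X,e=tri(S,cs,T,ct)
        z={"case":.055,"long":.046,"short":.042}[n]
        print(n,v,X.round(4),round(e,4),"top",rect(T,kt,z),"scene",rect(S,ks,z))
a=cv2.resize(S["img"][120:400,100:420],None,fx=2.5,fy=2.14)
def z(c,x0,y0,x1,y1): return cv2.resize(c["img"][y0:y1,x0:x1],(400,300),interpolation=cv2.INTER_CUBIC)
im=np.vstack([np.hstack([z(T,360,205,440,265),z(S,235,245,315,335-30)]),np.hstack([z(T,465,245,545,305),z(T,235,200,335,275)])])
cv2.imwrite("pics/z1.png",im[:,:,::-1])
E
```

```text
case 120 [0.6081 0.1484 0.0498] 0.0016 top [608.4, 148.5, 100.6, 164.6, 13.2] scene [610.0, 146.5, 103.3, 168.6, 13.2]
case 140 [0.6081 0.1481 0.0504] 0.002 top [608.5, 148.5, 99.3, 163.9, 12.9] scene [610.0, 146.2, 101.0, 165.6, 13.4]
case 160 [0.6079 0.1481 0.0502] 0.0018 top [608.2, 148.4, 97.4, 162.8, 12.9] scene [610.0, 146.1, 98.6, 162.3, 12.9]
long 120 [ 0.5035 -0.3943  0.0433] 0.002 top [504.3, -392.3, 56.7, 144.7, -19.8] scene [504.4, -393.5, 59.0, 149.1, -19.7]
long 140 [ 0.5029 -0.3933  0.0421] 0.0013 top [503.4, -391.2, 46.4, 133.3, -19.8] scene [504.9, -392.7, 49.4, 136.4, -19.6]
long 160 [ 0.5029 -0.3931  0.0427] 0.0014 top [503.4, -391.3, 43.3, 131.1, -19.8] scene [504.7, -392.7, 44.9, 132.7, -19.5]
short 120 [0.4791 0.3978 0.0404] 0.0001 top [479.0, 397.4, 40.7, 100.9, -8.6] scene [479.6, 395.7, 49.8, 111.5, -9.3]
short 140 [0.479  0.3983 0.0398] 0.0002 top [479.1, 397.8, 37.6, 97.5, -8.6] scene [480.0, 395.8, 42.1, 102.4, -8.7]
short 160 [0.4786 0.3981 0.0392] 0.0009 top [478.9, 397.8, 34.6, 96.0, -8.6] scene [480.1, 395.7, 37.4, 98.1, -8.4]
```

View pics/z1.png

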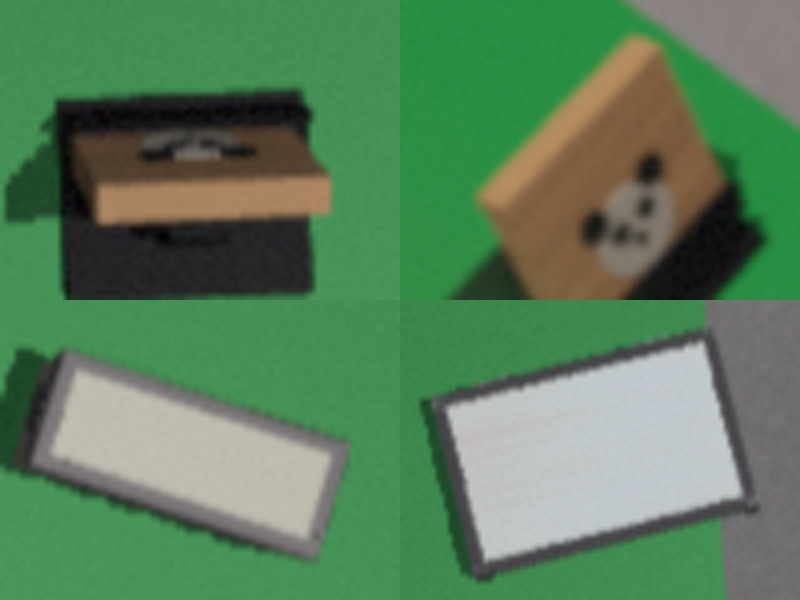

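The zoom shows clear lids for the long box and the case. The plaque's lit top face has corners near (379,242), (426,240), (426,247) and (379,249) in the top view. Its front top edge runs from about (253,286) to (287,254) in the scene view. I'll start moving to the long box now.

arm_command(
  travel=[
    [0.6, -1, 0],
    [0.6, -1, 0],
    [0.6, -1, 0],
    [0.6, -1, 0],
    [0.6, -1, 0],
    [0.6, -1, 0],
    [0.6, -1, 0],
    [0.6, -1, 0],
    [0.6, -1, 0],
    [0.6, -1, 0],
    [0.6, -1, 0],
    [0.6, -1, 0],
  ],
  delta_rot=[
    [0, 0, -0.974],
    [0, 0, -0.974],
    [0, 0, -0.974],
    [0, 0, -0.974],
    [0, 0, -0.974],
    [0, 0, -0.974],
    [0, 0, -0.974],
    [0, 0, -0.974],
    [0, 0, -0.974],
    [0, 0, -0.974],
    [0, 0, -0.974],
    [0, 0, -0.974],
  ],
  grip=1,
  newtons=25,
)

```text
time_s: 1.6
tcp_pos: [0.553, 0.1259, 0.2453]
eef_rot: [180.0, -0.0, -109.7]
contact_force: [-0.1, 0.4, -0.4]
gripper_width: 0.0878
gripper_force: 0.0
```

Run:
```python
from h import *
S,T=load("scene0"),load("top0")
for n,c,b in(("T",T,(365,225,440,260)),("S",S,(240,245,315,315))):
    x0,y0,x1,y1=b
    hsv=cv2.cvtColor(c["img"][y0:y1,x0:x1],cv2.COLOR_RGB2HSV)
    for vm in (100,140,160,175):
        m=((hsv[...,0]<25)&(hsv[...,1]>60)&(hsv[...,2]>vm)).astype(np.uint8)
        cs,_=cv2.findContours(m,cv2.RETR_EXTERNAL,cv2.CHAIN_APPROX_NONE)
        if not cs: continue
        k=max(cs,key=cv2.contourArea).reshape(-1,2)+[x0,y0]
        print(n,vm,len(k),cv2.boxPoints(cv2.minAreaRect(k.astype(np.float32))).round(1).tolist(), cv2.approxPolyDP(k.astype(np.int32),2,True).reshape(-1,2).tolist())
tl=[379.4,242];tr=[426,240.2]
print(tri(T,tl,S,[287,254.4])); print(tri(T,tr,S,[253,286]))
print(tri(T,[379.4,242],S,[253,286])); print(tri(T,[426,240.2],S,[287,254.4]))
```

```text
T 100 104 [[378.70001220703125, 241.0], [425.0, 239.10000610351562], [425.29998779296875, 247.5], [379.1000061035156, 249.39999389648438]] [[425, 240], [380, 241], [379, 248], [425, 246]]
T 140 101 [[379.79998779296875, 241.89999389648438], [425.0, 240.1999969482422], [425.20001220703125, 246.8000030517578], [380.0, 248.60000610351562]] [[425, 241], [380, 242], [380, 248], [425, 246]]
T 160 100 [[379.79998779296875, 242.5], [425.0, 240.6999969482422], [425.20001220703125, 246.3000030517578], [380.0, 248.10000610351562]] [[425, 241], [380, 243], [380, 248], [425, 246]]
S 100 176 [[244.5, 289.5], [282.5, 251.5], [306.5, 275.5], [268.5, 313.5]] [[283, 253], [251, 284], [268, 312], [281, 300], [270, 293], [270, 288], [276, 286], [284, 274], [288, 276], [288, 293], [298, 281]]
S 140 73 [[250.5, 283.5], [282.5, 251.5], [286.5, 255.5], [254.5, 287.5]] [[285, 254], [281, 253], [251, 284], [256, 286]]
S 160 70 [[251.3000030517578, 283.29998779296875], [281.6000061035156, 251.6999969482422], [285.0, 254.89999389648438], [254.6999969482422, 286.6000061035156]] [[284, 254], [280, 254], [252, 284], [257, 284]]
S 175 64 [[252.5, 282.5], [281.5, 253.5], [283.5, 255.5], [254.5, 284.5]] [[282, 254], [254, 284]]
(array([ 0.58660572, -0.08006302,  0.12159358]), np.float64(0.0018650824079897263))
(array([ 0.58614589, -0.19131236,  0.12455547]), np.float64(0.0041724386533547415))
(array([ 0.5659555 , -0.12448993,  0.03456691]), np.float64(0.08714501600159381))
(array([ 0.60661093, -0.14843681,  0.21318757]), np.float64(0.07199327887819094))
```

arm_command(
  travel=[
    [-0.098, -1, 0],
    [-0.098, -1, 0],
    [-0.098, -1, 0],
    [-0.098, -1, 0],
    [-0.098, -1, 0],
    [-0.098, -1, 0],
    [-0.098, -1, -0.2],
    [-0.098, -1, -0.2],
    [-0.098, -1, -0.2],
    [-0.098, -1, -0.2],
    [-0.098, -1, -0.2],
  ],
  delta_rot=[
    [0, 0, 0],
    [0, 0, 0],
    [0, 0, 0],
    [0, 0, 0],
    [0, 0, 0],
    [0, 0, 0],
    [0, 0, 0],
    [0, 0, 0],
    [0, 0, 0],
    [0, 0, 0],
    [0, 0, 0],
  ],
)

```text
time_s: 2.98
tcp_pos: [0.5051, -0.3735, 0.146]
eef_rot: [-180.0, -0.0, -109.6]
contact_force: [1.0, 0.4, 0.3]
gripper_width: 0.0875
gripper_force: 0.0
```

arm_command(
  travel=[
    [0, -0.036, -0.1],
    [0, -0.036, -0.17],
    [0, -0.036, -0.232],
    [0, -0.036, -0.232],
    [0, -0.036, -0.232],
  ],
  delta_rot=[
    [0, 0, 0],
    [0, 0, 0],
    [0, 0, 0],
    [0, 0, 0],
    [0, 0, 0],
  ],
)

```text
time_s: 3.6
tcp_pos: [0.506, -0.3921, 0.0316]
eef_rot: [-179.8, -0.0, -109.6]
contact_force: [-0.2, 0.1, 0.2]
gripper_width: 0.0876
gripper_force: 0.0
```

arm_command(
  travel=[
    [0, 0, 0],
    [0, 0, 0],
    [0, 0, 0],
    [0, 0, 0],
    [0, 0, 0],
    [0, 0, 0],
  ],
  delta_rot=[
    [0, 0, 0],
    [0, 0, 0],
    [0, 0, 0],
    [0, 0, 0],
    [0, 0, 0],
    [0, 0, 0],
  ],
  grip=0.6,
)

```text
time_s: 4.35
tcp_pos: [0.5044, -0.3925, 0.0302]
eef_rot: [-180.0, -0.0, -109.7]
contact_force: [-1.7, 2.5, 6.0]
gripper_width: 0.0617
gripper_force: 25.0
```

arm_command(
  travel=[
    [0, 0, 0.1],
    [0, 0, 0.2],
    [0, 0, 0.3],
    [0, 0, 0.4],
    [0.21, 1, 0.4],
    [0.21, 1, 0.4],
    [0.21, 1, 0.4],
    [0.21, 1, 0.4],
    [0.21, 1, 0.4],
    [0.21, 1, 0.4],
    [0.21, 1, 0.4],
    [0.21, 1, 0.4],
    [0.21, 1, 0.4],
    [0.21, 1, 0.4],
    [0.21, 1, 0.4],
    [0.21, 1, 0.4],
  ],
  delta_rot=[
    [0, 0, 0],
    [0, 0, 0],
    [0, 0, 0],
    [0, 0, 0],
    [0, 0, 0.363],
    [0, 0, 0.363],
    [0, 0, 0.363],
    [0, 0, 0.363],
    [0, 0, 0.363],
    [0, 0, 0.363],
    [0, 0, 0.363],
    [0, 0, 0.363],
    [0, 0, 0.363],
    [0, 0, 0.363],
    [0, 0, 0.363],
    [0, 0, 0.363],
  ],
)

```text
time_s: 6.35
tcp_pos: [0.6092, 0.1063, 0.2296]
eef_rot: [180.0, 0.0, -77.1]
contact_force: [-0.8, -0.2, -3.8]
gripper_width: 0.0618
gripper_force: 25.0
```

arm_command(
  travel=[
    [0, 0.079, 0],
    [0, 0.079, -0.08],
    [0, 0.079, -0.16],
    [0, 0.079, -0.22],
    [0, 0.079, -0.26],
    [0, 0.079, -0.26],
    [0, 0.079, -0.27],
    [0, 0.079, -0.28],
    [0, 0.079, -0.284],
  ],
  delta_rot=[
    [0, 0, 0],
    [0, 0, 0],
    [0, 0, 0],
    [0, 0, 0],
    [0, 0, 0],
    [0, 0, 0],
    [0, 0, 0],
    [0, 0, 0],
    [0, 0, 0],
  ],
)

```text
time_s: 7.48
tcp_pos: [0.6095, 0.1471, 0.0878]
eef_rot: [-180.0, 0.0, -77.0]
contact_force: [0.1, -0.0, -4.0]
gripper_width: 0.0616
gripper_force: 25.0
```

Run:
```python
from plant import r, viewer
import cv2,pickle,numpy as np
C={}
for n in("scene","top"):
    c=viewer.capture(n); pickle.dump(c,open(f"{n}1.pkl","wb"));C[n]=c["img"]
z=lambda i,x0,y0,x1,y1: cv2.resize(i[y0:y1,x0:x1],(400,400),interpolation=cv2.INTER_CUBIC)
cv2.imwrite("pics/p1.png",np.hstack([z(C["scene"],300,150,400,250+20-20),z(C["top"],230,185,330,285)])[:,:,::-1])
s=r.get_state();print(s["contact_force"],s["tcp_pos"],s["eef_rot"])
```

```text
[-0.73200171  0.54691631 -2.86609994] [0.60937658 0.14709391 0.08765521] [-1.79994232e+02  1.64936295e-03 -7.70382350e+01]
```

View pics/p1.png

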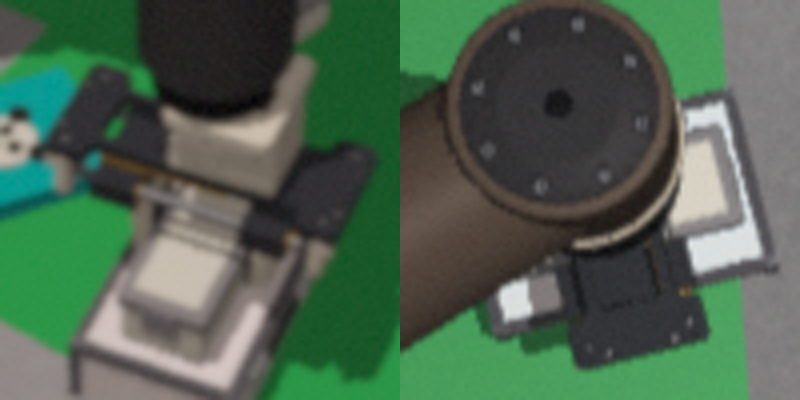

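The picture shows the long box over the case, centred and square. I'll set it down and release.

arm_command(
  travel=[
    [0, 0, -0.002],
    [0, 0, -0.004],
    [0, 0, -0.006],
    [0, 0, -0.006],
  ],
  delta_rot=[
    [0, 0, 0],
    [0, 0, 0],
    [0, 0, 0],
    [0, 0, 0],
  ],
)

```text
time_s: 8.07
tcp_pos: [0.6094, 0.1472, 0.0851]
eef_rot: [-180.0, -0.0, -77.0]
contact_force: [-3.5, 0.2, 2.9]
gripper_width: 0.0619
gripper_force: 25.0
```

arm_command(
  travel=[
    [0, 0, 0],
    [0, 0, 0],
    [0, 0, 0],
    [0, 0, 0],
    [0, 0, 0.05],
    [0, 0, 0.15],
    [0, 0, 0.25],
    [0, 0, 0.25],
  ],
  delta_rot=[
    [0, 0, 0],
    [0, 0, 0],
    [0, 0, 0],
    [0, 0, 0],
    [0, 0, 0],
    [0, 0, 0],
    [0, 0, 0],
    [0, 0, 0],
  ],
  grip=1,
)

```text
time_s: 9.07
tcp_pos: [0.6117, 0.148, 0.2146]
eef_rot: [-179.5, 0.1, -77.0]
contact_force: [0.4, 0.5, -0.7]
gripper_width: 0.0877
gripper_force: 0.0
```

arm_command(
  travel=[
    [-0.259, 0.498, 0],
    [-0.259, 0.498, 0],
    [-0.259, 0.498, 0],
    [-0.259, 0.498, 0],
    [-0.259, 0.498, 0],
    [-0.259, 0.498, -0.1],
    [-0.259, 0.498, -0.2],
    [-0.259, 0.498, -0.25],
    [-0.259, 0.498, -0.25],
  ],
  delta_rot=[
    [0, 0, -0.24],
    [0, 0, -0.24],
    [0, 0, -0.24],
    [0, 0, -0.24],
    [0, 0, -0.24],
    [0, 0, -0.24],
    [0, 0, -0.24],
    [0, 0, -0.24],
    [0, 0, -0.24],
  ],
)

```text
time_s: 10.2
tcp_pos: [0.4788, 0.3947, 0.0818]
eef_rot: [179.9, -0.3, -98.6]
contact_force: [0.1, -0.7, 0.6]
gripper_width: 0.0882
gripper_force: 0.0
```

Run:
```python
from plant import r, viewer
from h import *
C={}
for n in("scene","top"):
    c=viewer.capture(n); pickle.dump(c,open(f"{n}2.pkl","wb"));C[n]=c
S,T=C["scene"],C["top"]
z=lambda i,x0,y0,x1,y1: cv2.resize(i["img"][y0:y1,x0:x1],(400,400),interpolation=cv2.INTER_CUBIC)
cv2.imwrite("pics/p2.png",np.hstack([z(S,300,150,400,250),z(T,230,185,330,285)])[:,:,::-1])
kt=light(T,(250,210,318,265),190);
K=np.array
print(proj(T,K([.609,.1475,.101])),proj(S,K([.609,.1475,.101])))
# plaque top centre and direction
S0,T0=load("scene0"),load("top0")
X,e=tri(T0,[402.5,244.5],S0,[268.5,269.5]);print(X,e)
for a in([379.4,242],[426,240.3]),([379.6,249.2],[425.6,247.3]):
    p,q=[onplane(T0,u,.122)for u in a];print(p,q,np.degrees(np.arctan2(p[0]-q[0],p[1]-q[1])))
p,q=onplane(S0,[253,286],.122),onplane(S0,[287,254.4],.122);print(p,q)
```

```text
[282.51337395 235.19634509] [351.13535742 206.14962413]
[ 0.57911178 -0.13550545  0.11755858] 0.0003118833417203155
[ 0.58590324 -0.08066828  0.122     ] [ 0.58756332 -0.1902712   0.122     ] -0.8677499392921622
[ 0.5689487  -0.08059402  0.122     ] [ 0.57109823 -0.18867972  0.122     ] -1.1393072718616428
[ 0.5832793  -0.19174645  0.122     ] [ 0.5874937  -0.07962782  0.122     ]
```

View pics/p2.png

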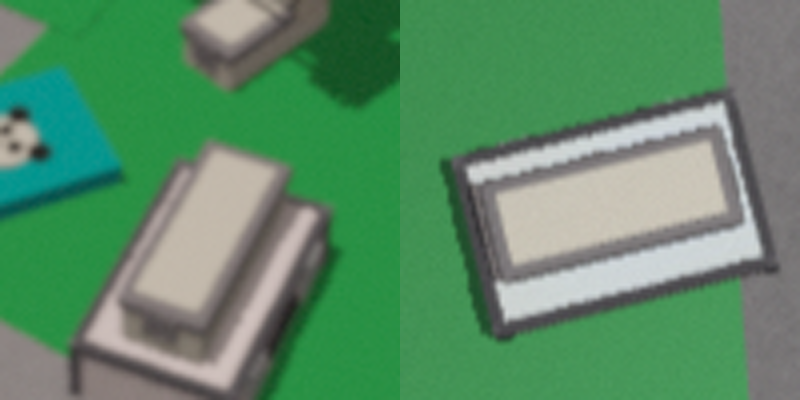

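The long box sits centred and square on the case: its lid is centred near (282.3,236) in the top view, against a predicted (282.5,235.2). Next is the short box.

arm_command(
  travel=[
    [0, 0, -0.04],
    [0, 0, -0.09],
    [0, 0, -0.116],
    [0, 0, -0.116],
    [0, 0, -0.116],
  ],
  delta_rot=[
    [0, 0, 0],
    [0, 0, 0],
    [0, 0, 0],
    [0, 0, 0],
    [0, 0, 0],
  ],
)

```text
time_s: 10.92
tcp_pos: [0.4804, 0.3968, 0.0278]
eef_rot: [-179.9, 0.1, -98.6]
contact_force: [-0.2, -0.6, 0.7]
gripper_width: 0.0876
gripper_force: 0.0
```

arm_command(
  travel=[
    [0, 0, 0],
    [0, 0, 0],
    [0, 0, 0],
    [0, 0, 0],
    [0, 0, 0],
    [0, 0, 0],
  ],
  delta_rot=[
    [0, 0, 0],
    [0, 0, 0],
    [0, 0, 0],
    [0, 0, 0],
    [0, 0, 0],
    [0, 0, 0],
  ],
  grip=0.5,
)

```text
time_s: 11.68
tcp_pos: [0.4799, 0.3961, 0.0266]
eef_rot: [-180.0, -0.0, -98.6]
contact_force: [-0.8, 0.7, 1.7]
gripper_width: 0.0538
gripper_force: 25.0
```

Run:
```python
from h import *
S,T=load("scene2"),load("top2")
def warm(c,b,lo):
    x0,y0,x1,y1=b;i=c["img"][y0:y1,x0:x1].astype(int)
    m=((i[...,0]-i[...,2]>lo)&(i[...,1]-i[...,0]<15)&(i[...,0]>140)).astype(np.uint8)
    k=max(cv2.findContours(m,0,cv2.CHAIN_APPROX_NONE)[0],key=cv2.contourArea)
    return k.reshape(-1,2)+[x0,y0]
for lo in(10,14):
    for c,b in((T,(245,205,325,265)),(S,(325,180,378,235))):
        print(lo,rect(c,warm(c,b,lo),.101))
print("case", rect(T,light(T,(238,205,328,272),120),.055))
```

```text
10 [608.8, 148.1, 44.8, 132.3, 12.9]
10 [609.7, 125.7, 59.1, 177.7, 12.9]
14 [608.4, 147.7, 43.0, 130.6, 12.6]
14 [605.6, 144.9, 57.8, 136.1, 12.9]
case [608.4, 148.2, 101.6, 165.2, 13.2]
```

arm_command(
  travel=[
    [0, 0, 0.1],
    [0, 0, 0.2],
    [0, 0, 0.3],
    [0.259, -0.498, 0.32],
    [0.259, -0.498, 0.32],
    [0.259, -0.498, 0.32],
    [0.259, -0.498, 0.32],
    [0.259, -0.498, 0.32],
    [0.259, -0.498, 0.32],
    [0.259, -0.498, 0.32],
    [0.259, -0.498, 0.27],
    [0.259, -0.498, 0.22],
    [0.259, -0.498, 0.22],
    [0.259, -0.498, 0.214],
    [0.259, -0.498, 0.208],
    [0.259, -0.498, 0.204],
    [0.259, -0.498, 0.202],
    [0.259, -0.498, 0.202],
  ],
  delta_rot=[
    [0, 0, 0],
    [0, 0, 0],
    [0, 0, 0],
    [0, 0, 0.24],
    [0, 0, 0.24],
    [0, 0, 0.24],
    [0, 0, 0.24],
    [0, 0, 0.24],
    [0, 0, 0.24],
    [0, 0, 0.24],
    [0, 0, 0.24],
    [0, 0, 0.24],
    [0, 0, 0.24],
    [0, 0, 0.24],
    [0, 0, 0.24],
    [0, 0, 0.24],
    [0, 0, 0.24],
    [0, 0, 0.24],
  ],
)

```text
time_s: 13.92
tcp_pos: [0.6095, 0.1471, 0.1277]
eef_rot: [-180.0, 0.0, -77.0]
contact_force: [-0.1, -0.6, -3.8]
gripper_width: 0.0538
gripper_force: 25.0
```

arm_command(
  travel=[
    [0, 0, -0.001],
    [0, 0, -0.002],
    [0, 0, -0.002],
  ],
  delta_rot=[
    [0, 0, 0],
    [0, 0, 0],
    [0, 0, 0],
  ],
)

```text
time_s: 14.3
tcp_pos: [0.6095, 0.1471, 0.1276]
eef_rot: [-180.0, -0.0, -77.0]
contact_force: [-4.5, -0.2, 6.4]
gripper_width: 0.0538
gripper_force: 25.0
```

arm_command(
  travel=[
    [0, 0, 0],
    [0, 0, 0],
    [0, 0, 0],
    [0, 0, 0.05],
    [0, 0, 0.15],
    [0, 0, 0.25],
    [0, 0, 0.3],
    [0, 0, 0.3],
  ],
  delta_rot=[
    [0, 0, 0],
    [0, 0, 0],
    [0, 0, 0],
    [0, 0, 0],
    [0, 0, 0],
    [0, 0, 0],
    [0, 0, 0],
    [0, 0, 0],
  ],
  grip=1,
)

```text
time_s: 15.3
tcp_pos: [0.6104, 0.1475, 0.2792]
eef_rot: [-179.7, 0.1, -77.0]
contact_force: [-0.4, 0.2, 0.4]
gripper_width: 0.088
gripper_force: 0.0
```

Run:
```python
from plant import r
from scipy.spatial.transform import Rotation as Q
import numpy as np
th=1.0
Y=np.array([-np.sin(np.radians(th)),np.cos(np.radians(th)),0])
A=Q.from_rotvec(np.radians(-20.05)*Y)*Q.from_euler("z",th-90+77.04,degrees=True)
print("to grasp",(A.as_rotvec(degrees=True)/90).round(4))
# final: upright, yaw -77 ; from grasp orientation
print("to place",(A.inv().as_rotvec(degrees=True)/90).round(4))
xp=np.array([np.cos(np.radians(th)),np.sin(np.radians(th)),0]);zp=-np.sin(.35)*xp+np.cos(.35)*np.array([0,0,1])
print(zp)
top=np.array([.5785,-.1355,.121]);P=top-.018*zp;pre=P+.08*zp
print(P,pre,(pre-[.609,.1475,.2775])/.5,(P-pre)/.5)
print(r.get_state()["tcp_pos"])
```

```text
to grasp [ 0.0271 -0.2215 -0.1315]
to place [-0.0271  0.2215  0.1315]
[-0.34284558 -0.00598439  0.93937271]
[ 0.58467122 -0.13539228  0.10409129] [ 0.55724357 -0.13587103  0.17924111] [-0.10351285 -0.56674206 -0.19651778] [ 0.05485529  0.0009575  -0.15029963]
[0.61040208 0.14750829 0.27922938]
```

arm_command(
  travel=[
    [-0.104, -0.567, 0],
    [-0.104, -0.567, 0],
    [-0.104, -0.567, 0],
    [-0.104, -0.567, 0],
    [-0.104, -0.567, 0],
    [-0.104, -0.567, -0.1],
    [-0.104, -0.567, -0.197],
    [-0.104, -0.567, -0.197],
    [-0.104, -0.567, -0.197],
    [-0.104, -0.567, -0.197],
  ],
  delta_rot=[
    [0.0271, -0.2215, -0.1315],
    [0.0271, -0.2215, -0.1315],
    [0.0271, -0.2215, -0.1315],
    [0.0271, -0.2215, -0.1315],
    [0.0271, -0.2215, -0.1315],
    [0.0271, -0.2215, -0.1315],
    [0.0271, -0.2215, -0.1315],
    [0.0271, -0.2215, -0.1315],
    [0.0271, -0.2215, -0.1315],
    [0.0271, -0.2215, -0.1315],
  ],
  grip=0.65,
)

```text
time_s: 16.55
tcp_pos: [0.5588, -0.1361, 0.1803]
eef_rot: [-159.8, -0.0, -89.0]
contact_force: [0.3, -0.0, 0.8]
gripper_width: 0.057
gripper_force: 0.0
```

Run:
```python
from plant import r, viewer
from h import *
C={}
for n in("scene","top"):
    c=viewer.capture(n); pickle.dump(c,open(f"{n}3.pkl","wb"));C[n]=c
S,T=C["scene"],C["top"]
z=lambda i,x0,y0,x1,y1: cv2.resize(i["img"][y0:y1,x0:x1],(400,400),interpolation=cv2.INTER_CUBIC)
cv2.imwrite("pics/p3.png",np.hstack([z(S,220,210,340,330),z(T,230,185,330,285)])[:,:,::-1])
i=T["img"][205:265,245:325].astype(int)
m=((i[...,0]-i[...,2]>14)&(i[...,1]-i[...,0]<15)&(i[...,0]>140)).astype(np.uint8)
for k in sorted(cv2.findContours(m,0,cv2.CHAIN_APPROX_NONE)[0],key=cv2.contourArea)[-2:]:
    print(rect(T,k.reshape(-1,2)+[245,205],.143))
```

```text
[617.9, 86.9, 7.0, 38.9, -78.7]
[608.8, 148.2, 35.0, 95.9, 12.9]
```

View pics/p3.png

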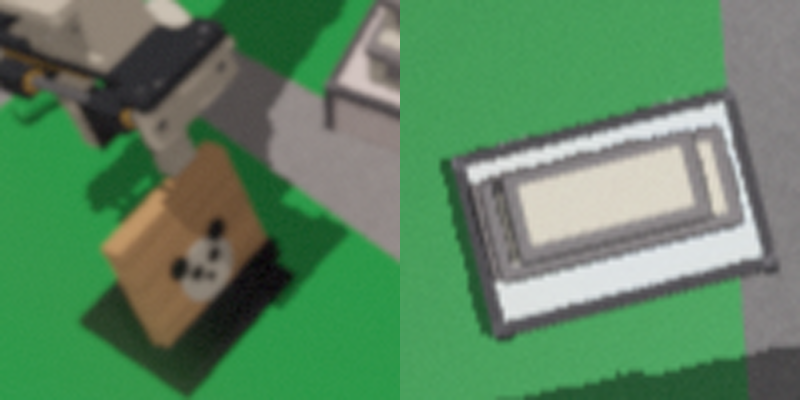

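The short box is centred at (608.8,148.2) mm and 12.9°, matching the case. The open fingers are lined up above the plaque's top edge.

arm_command(
  travel=[
    [0.018, 0, -0.05],
    [0.0365, 0, -0.1],
    [0.055, 0.001, -0.15],
    [0.055, 0.001, -0.15],
    [0.055, 0.001, -0.15],
    [0.055, 0.001, -0.15],
  ],
  delta_rot=[
    [0, 0, 0],
    [0, 0, 0],
    [0, 0, 0],
    [0, 0, 0],
    [0, 0, 0],
    [0, 0, 0],
  ],
)

```text
time_s: 17.4
tcp_pos: [0.5854, -0.1358, 0.1047]
eef_rot: [-159.8, 0.0, -89.0]
contact_force: [-0.9, 0.7, 0.8]
gripper_width: 0.0571
gripper_force: 0.0
```

Run:
```python
from plant import r, viewer
from h import *
C={}
for n in("scene","top"):
    c=viewer.capture(n); pickle.dump(c,open(f"{n}4.pkl","wb"));C[n]=c
S,T=C["scene"],C["top"]
z=lambda i,x0,y0,x1,y1: cv2.resize(i["img"][y0:y1,x0:x1],(400,400),interpolation=cv2.INTER_CUBIC)
cv2.imwrite("pics/p4.png",np.hstack([z(S,220,210,340,330),z(T,350,190,450,290)])[:,:,::-1])
```

```text
(no output)
```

View pics/p4.png

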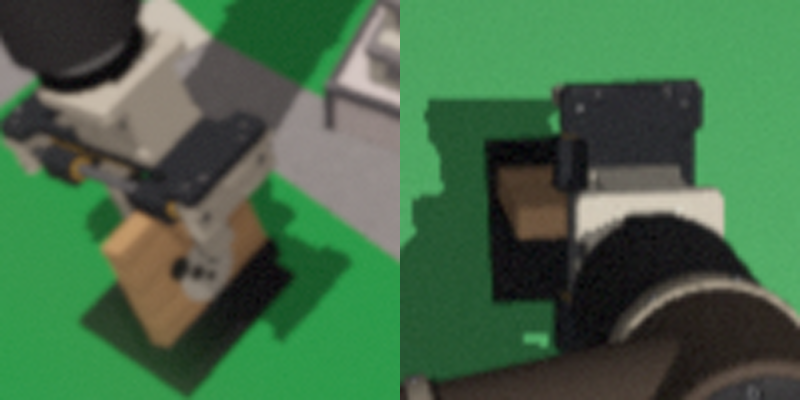

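The fingers straddle the plaque's free upper part, with nothing touching. I'll close the grip.

arm_command(
  travel=[
    [0, 0, 0],
    [0, 0, 0],
    [0, 0, 0],
    [0, 0, 0],
    [0, 0, 0],
    [0, 0, 0],
    [0, 0, 0],
  ],
  delta_rot=[
    [0, 0, 0],
    [0, 0, 0],
    [0, 0, 0],
    [0, 0, 0],
    [0, 0, 0],
    [0, 0, 0],
    [0, 0, 0],
  ],
  grip=0.1,
  newtons=20,
)

```text
time_s: 18.38
tcp_pos: [0.5863, -0.1357, 0.1039]
eef_rot: [-159.8, -0.0, -89.0]
contact_force: [5.2, -0.8, 0.5]
gripper_width: 0.0176
gripper_force: 20.0
```

arm_command(
  travel=[
    [-0.015, 0, 0.04],
    [-0.035, 0, 0.095],
    [-0.07, 0, 0.19],
    [-0.07, 0, 0.29],
    [-0.07, 0, 0.4],
    [0.049, 0.566, 0.4],
    [0.049, 0.566, 0.4],
    [0.049, 0.566, 0.4],
    [0.049, 0.566, 0.4],
    [0.049, 0.566, 0.4],
    [0.049, 0.566, 0.4],
    [0.049, 0.566, 0.4],
    [0.049, 0.566, 0.35],
    [0.049, 0.566, 0.312],
    [0.049, 0.566, 0.312],
    [0.049, 0.566, 0.312],
    [0.049, 0.566, 0.312],
  ],
  delta_rot=[
    [0, 0, 0],
    [0, 0, 0],
    [0, 0, 0],
    [0, 0, 0],
    [0, 0, 0],
    [-0.0271, 0.2215, 0.1315],
    [-0.0271, 0.2215, 0.1315],
    [-0.0271, 0.2215, 0.1315],
    [-0.0271, 0.2215, 0.1315],
    [-0.0271, 0.2215, 0.1315],
    [-0.0271, 0.2215, 0.1315],
    [-0.0271, 0.2215, 0.1315],
    [-0.0271, 0.2215, 0.1315],
    [-0.0271, 0.2215, 0.1315],
    [-0.0271, 0.2215, 0.1315],
    [-0.0271, 0.2215, 0.1315],
    [-0.0271, 0.2215, 0.1315],
  ],
)

```text
time_s: 20.5
tcp_pos: [0.6098, 0.1469, 0.2603]
eef_rot: [-179.9, 0.0, -77.1]
contact_force: [0.6, -0.7, -1.7]
gripper_width: 0.018
gripper_force: 20.0
```

Run:
```python
from plant import r, viewer
from h import *
C={}
for n in("scene","top"):
    c=viewer.capture(n); pickle.dump(c,open(f"{n}5.pkl","wb"));C[n]=c
S,T=C["scene"],C["top"]
print(r.get_state()["gripper_width"])
X=np.array
# expected plaque corners (upright) bottom front, with TCP at .609,.1475,.26
a=np.radians(13);x=X([np.cos(a),np.sin(a),0]);y=X([-np.sin(a),np.cos(a),0])
for s in(-55,55):
    print(s,[proj(S,X([.609,.1475,z])+.009*x+.001*s*y).round(1).tolist() for z in(.178,.278)])
z=lambda i,x0,y0,x1,y1: cv2.resize(i["img"][y0:y1,x0:x1],(600,600),interpolation=cv2.INTER_CUBIC)
cv2.imwrite("pics/p5.png",z(S,300,120,420,240)[:,:,::-1])
```

```text
0.017971298236962977
-55 [[346.7, 201.9], [347.8, 171.9]]
55 [[363.9, 171.9], [366.1, 141.5]]
```

View pics/p5.png

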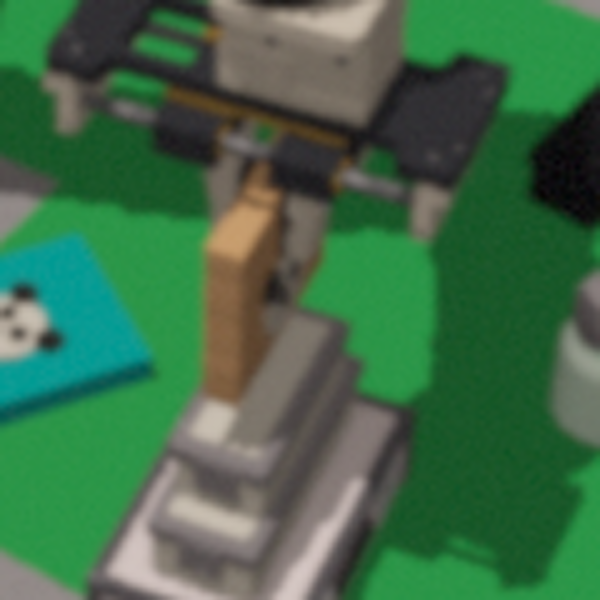

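The plaque hangs upright over the short box; its near end face runs from about (348,171) to (348,200) in scene pixels. I'll measure its end corners in both views.

Run:
```python
from h import *
S,T=load("scene5"),load("top5")
X=np.array
a=np.radians(13);x=X([np.cos(a),np.sin(a),0]);y=X([-np.sin(a),np.cos(a),0])
for s in(-55,55):
  for d in(-9,9):
    P=[X([.609,.1475,z])+.001*d*x+.001*s*y for z in(.178,.278)]
    print(s,d,[proj(S,p).round(1).tolist() for p in P],[proj(T,p).round(1).tolist() for p in P])
for n,c,(x0,y0,x1,y1) in(("S",S,(330,150,375,215)),("T",T,(240,185,335,275))):
    i=c["img"][y0:y1,x0:x1];h=cv2.cvtColor(i,cv2.COLOR_RGB2HSV)
    m=((h[...,0]<22)&(h[...,1]>80)&(h[...,2]>90)).astype(np.uint8)
    for k in sorted(cv2.findContours(m,0,cv2.CHAIN_APPROX_NONE)[0],key=cv2.contourArea)[-2:]:
        k=k.reshape(-1,2)+[x0,y0]
        print(n,cv2.contourArea(k.astype(np.int32)),cv2.approxPolyDP(k.astype(np.int32),1.5,True).reshape(-1,2).tolist())
z=lambda i,x0,y0,x1,y1: cv2.resize(i["img"][y0:y1,x0:x1],(400,400),interpolation=cv2.INTER_CUBIC)
cv2.imwrite("pics/p6.png",np.hstack([z(S,325,160,375,210),z(T,280,200,330,250)])[:,:,::-1])
```

```text
-55 -9 [[339.8, 199.5], [340.4, 169.6]] [[305.3, 229.6], [304.7, 224.2]]
-55 9 [[346.7, 201.9], [347.8, 171.9]] [[303.4, 221.9], [302.6, 215.9]]
55 -9 [[357.3, 169.8], [359.1, 139.4]] [[257.9, 241.5], [253.3, 237.2]]
55 9 [[363.9, 171.9], [366.1, 141.5]] [[256.0, 233.8], [251.3, 228.8]]
S 0.0 [[369, 153]]
S 409.0 [[352, 153], [342, 168], [341, 198], [346, 200], [353, 189], [350, 177], [355, 172], [355, 158], [352, 156]]
T 2.0 [[271, 242], [272, 245]]
T 42.5 [[301, 217], [298, 218], [297, 226], [303, 225]]
```

View pics/p6.png

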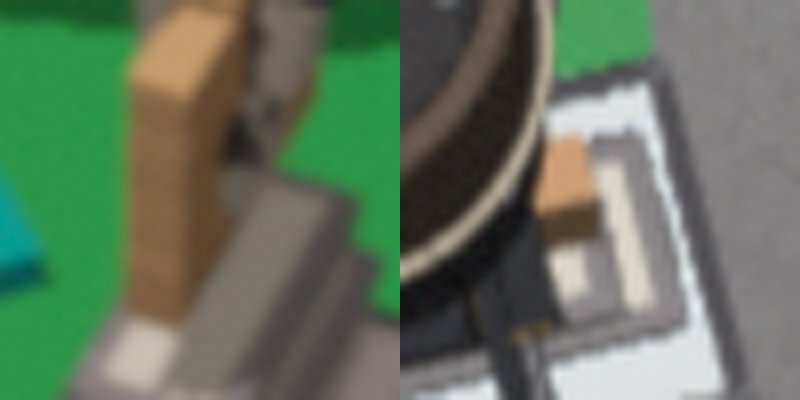

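The measured corners match the expected ones within about 1 px. The plaque is centred and upright, with its bottom about 82 mm below the TCP. I'll lower it gently.

arm_command(
  travel=[
    [0, 0, -0.03],
    [0, 0, -0.05],
    [0, 0, -0.06],
    [0, 0, -0.064],
    [0, 0, -0.066],
    [0, 0, -0.066],
    [0, 0, -0.066],
  ],
  delta_rot=[
    [0, 0, 0],
    [0, 0, 0],
    [0, 0, 0],
    [0, 0, 0],
    [0, 0, 0],
    [0, 0, 0],
    [0, 0, 0],
  ],
)

```text
time_s: 21.48
tcp_pos: [0.6095, 0.1472, 0.2263]
eef_rot: [-180.0, 0.0, -77.0]
contact_force: [0.9, -1.1, -1.2]
gripper_width: 0.0179
gripper_force: 20.0
```

arm_command(
  travel=[
    [0, 0, -0.001],
    [0, 0, -0.002],
    [0, 0, -0.002],
    [0, 0, -0.002],
  ],
  delta_rot=[
    [0, 0, 0],
    [0, 0, 0],
    [0, 0, 0],
    [0, 0, 0],
  ],
)

```text
time_s: 21.98
tcp_pos: [0.6094, 0.1471, 0.225]
eef_rot: [180.0, -0.0, -77.0]
contact_force: [-0.1, -0.1, -1.2]
gripper_width: 0.0179
gripper_force: 20.0
```

arm_command(
  travel=[
    [0, 0, -0.001],
    [0, 0, -0.002],
    [0, 0, -0.002],
    [0, 0, -0.002],
  ],
  delta_rot=[
    [0, 0, 0],
    [0, 0, 0],
    [0, 0, 0],
    [0, 0, 0],
  ],
)

```text
time_s: 22.48
tcp_pos: [0.6094, 0.1471, 0.2241]
eef_rot: [180.0, -0.0, -77.0]
contact_force: [-0.4, -0.6, -2.1]
gripper_width: 0.0178
gripper_force: 20.0
```

arm_command(
  travel=[
    [0, 0, -0.001],
    [0, 0, -0.002],
    [0, 0, -0.002],
    [0, 0, -0.002],
  ],
  delta_rot=[
    [0, 0, 0],
    [0, 0, 0],
    [0, 0, 0],
    [0, 0, 0],
  ],
)

```text
time_s: 22.98
tcp_pos: [0.6094, 0.1471, 0.2231]
eef_rot: [180.0, -0.0, -77.0]
contact_force: [0.8, 0.6, -1.0]
gripper_width: 0.0179
gripper_force: 20.0
```

arm_command(
  travel=[
    [0, 0, -0.001],
    [0, 0, -0.002],
    [0, 0, -0.002],
    [0, 0, -0.002],
  ],
  delta_rot=[
    [0, 0, 0],
    [0, 0, 0],
    [0, 0, 0],
    [0, 0, 0],
  ],
)

```text
time_s: 23.48
tcp_pos: [0.6095, 0.1471, 0.2225]
eef_rot: [-180.0, -0.0, -77.0]
contact_force: [-2.7, 1.4, 4.1]
gripper_width: 0.0178
gripper_force: 20.0
```

Contact is felt, so I'll release and rise.

arm_command(
  travel=[
    [0, 0, 0],
    [0, 0, 0],
    [0, 0, 0],
    [0, 0, 0],
    [0, 0, 0],
  ],
  delta_rot=[
    [0, 0, 0],
    [0, 0, 0],
    [0, 0, 0],
    [0, 0, 0],
    [0, 0, 0],
  ],
  grip=0.6,
)

```text
time_s: 24.1
tcp_pos: [0.6094, 0.1471, 0.222]
eef_rot: [180.0, 0.0, -77.0]
contact_force: [-0.0, 0.1, -0.0]
gripper_width: 0.0523
gripper_force: 0.0
```

arm_command(
  travel=[
    [0, 0, 0.04],
    [0, 0, 0.1],
    [0, 0, 0.16],
    [0, 0, 0.24],
    [0, 0.3, 0.24],
    [-0.1, 0.5, 0.24],
    [-0.1, 0.5, 0.24],
    [-0.1, 0.5, 0.24],
    [-0.1, 0.5, 0.24],
    [-0.1, 0.5, 0.24],
  ],
  delta_rot=[
    [0, 0, 0],
    [0, 0, 0],
    [0, 0, 0],
    [0, 0, 0],
    [0, 0, 0],
    [0, 0, 0],
    [0, 0, 0],
    [0, 0, 0],
    [0, 0, 0],
    [0, 0, 0],
  ],
)

```text
time_s: 25.35
tcp_pos: [0.5591, 0.3976, 0.3416]
eef_rot: [180.0, -0.0, -77.0]
contact_force: [0.7, -0.3, 0.6]
gripper_width: 0.0524
gripper_force: 0.0
```

Run:
```python
from plant import r, viewer
from h import *
C={n:viewer.capture(n) for n in("scene","top")}
z=lambda i,x0,y0,x1,y1: cv2.resize(i["img"][y0:y1,x0:x1],(400,400),interpolation=cv2.INTER_CUBIC)
cv2.imwrite("pics/p7.png",np.hstack([z(C["scene"],300,140,400,240),z(C["top"],230,185,330,285)])[:,:,::-1])
print(r.get_state()["contact_force"])
```

```text
[-0.06993488 -0.6266705   0.10282723]
```

View pics/p7.png

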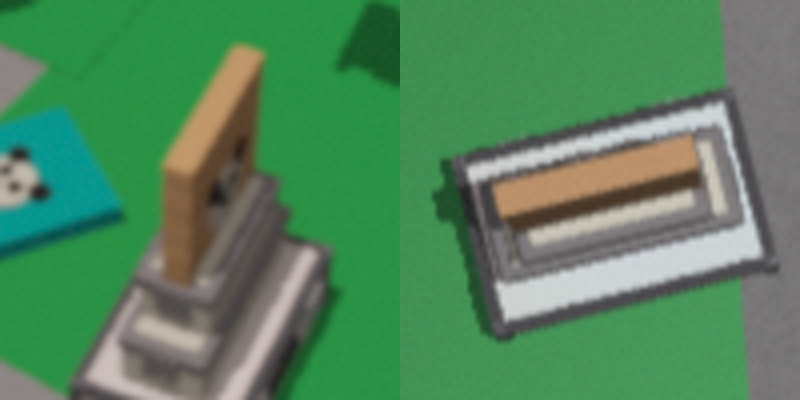

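The plaque stands upright, centred and along the short box, and the stack is square on the case.

```bash
python3 -c "
from plant import close_job
print(close_job())"
```

```text
the job is handed in; nothing more can be done
None
```

The column is built and the job is handed in at about 25 s: the long box, then the short box, sit centred and square on the case, with the wooden plaque standing upright along the short box.

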